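Press a sterilising box's lid home with a toggle clamp

TASK

The steel box standing in the bench press has its lid only laid on, not pressed home. Swing the press's toggle clamp over centre until it locks, so that its rubber foot presses the lid fully shut, then swing the clamp handle fully back again so that the box is free to be taken out. Let the clamp do the pressing, not your fingers, leave the box in its nest and do not disturb the other things on the table.

Things in the scene. Friction and masses are not known exactly. Their poses are not given: they have to be found in the camera images.
- fixture: Bench press, fixed to the table: aluminium base plate 160 x 280 x 12 mm with a steel toggle clamp and a nest for the box. Origin on the table top under the pressing arm's hinge; z up. The plate runs -80 to +80 mm in x and -90 to +190 mm in y. The pressing arm lies along +y when down; the handle leans towards -y when open.
- pivot (a point): Centre of the handle's hinge, 53.5 mm along -y from the fixture's origin and 62 mm above the table, between two steel cheeks 34 mm wide overall that reach 108 mm above the table. The hinge axis is the fixture's x axis.
- grip (a point): Centre of the black round handle grip, 125 mm from the handle's hinge axis: a bar 20 mm in diameter, straight from 85 to 145 mm, rounded end at 155 mm from the hinge. It can be pinched across the fixture's x direction; nothing stands within 60 mm of it on either side there. Its own z axis points out along the handle.
- clamp_handle (a joint): Handle angle: 0 = fully back (open, as at the start, leaning 1.12 rad from upright towards the fixture's -y), 1.12 = upright at its stop (locked); lean = 1.12 minus this value. Dead centre at 1.04: beyond it the clamp holds itself, before it the foot's spring pushes it open. It stays where left while the foot is clear. Takes about 8 N at the grip to lock, about 8 N to break open.
- nest (a point): Centre of the nest's floor (top of the base plate, 12 mm above the table), 115 mm along +y from the fixture's origin; four steel corner angles 16 mm high hold the box with 2 mm clearance.
- cassette: The steel box in the nest, 130 mm along its x, 90 mm along its y, 36 mm high, with a dark seal band; loose, 0.4 to 0.8 kg. Origin in the centre of its underside.
- lid_top (a point): Centre of the top of the box's steel lid (138 x 98 mm), 43 mm above the box's underside when fully home; its z axis points up.
- lid (a joint): Height of the lid above fully home, in m: 0 = pressed home, at the start 0.005 to 0.009. It grips the box and takes about 6 N to press down; it stays where it is left.
- gallipot: Small round steel bowl, 79 mm across, 40 mm high; bystander. Origin in the centre of its underside.
- timer: White timer with a black dial, 62 x 62 x 44 mm; bystander. Origin in the centre of its underside.
- kidney_dish: Steel kidney dish with instruments, 95 x 202 x 34 mm; bystander. Origin in the centre of its underside.
- instrument_box: Flat steel box, 109 x 188 x 42 mm, standing directly on the table; bystander. Origin in the centre of its underside.
- marker: Marker pen 130 mm long, 18 mm thick; bystander. Origin in the centre of its underside.
- haemostat: Steel haemostat lying flat, 56 x 140 x 7 mm; bystander. Origin in the centre of its underside.
- foot_pad (a point): Underside of the sprung rubber foot, 26 mm across, on the pressing arm, 115 mm from the arm's hinge (95 mm above the table over the fixture's origin). A link from the handle drives the arm: raised steeply when the handle is back, level when it is upright, the foot then pressing on the middle of the lid.
There are look-alikes about, which are no part of the job. Leave any yellow look-alike of the cassette alone.

How it is judged:
On the way:
1. the clamp handle is locked past its dead centre (above 1.07 rad) with the lid pressed home (within 1.5 mm) (value of joint clamp_handle above 1.07 rad and value of joint lid below 0.0015 m), for 0.2 s.
At the end, for the whole second after the job is handed in: The clamp handle is swung back to within 0.25 rad of fully open and rests there; the lid is home within 1.5 mm; the box rests in its nest within 6 mm of the nest's centre (value of joint clamp_handle below 0.25 rad and velocity of joint clamp_handle between -0.1 and 0.1 rad/s and value of joint lid below 0.0015 m and distance between cassette and nest below 0.006 m and linear speed of cassette below 0.02 m/s); the robot touches nothing.
It fails at once if the fingers press on the lid (more than 2 N) (contact force between the fingers and lid above 2 N).
It fails at once if the robot's arm or hand presses on the lid (more than 2 N) (contact force between the arm and lid above 2 N).
It fails at once if a bystander is moved by more than 20 mm (distance of any of gallipot, timer, kidney_dish, instrument_box, marker, haemostat from where it was at the start of the episode above 0.02 m).
It also fails if it takes over 37 s, if anything falls off the work surface, if the arm or the gripper's body presses on something with over 40 N, if the wrist force passes 120 N, or if a joint passes its speed limit or range.

ROBOT

A 6-joint arm with a two-finger parallel gripper is mounted at the origin on the work surface; the furniture and walls round the work are solid. World frame = base frame: x ahead of the robot, y to its left, z up, the work surface at z = 0. Lengths are in m, angles in rad, forces in N, time in s.
With the tool pointing down it reaches from about 0.325 to 0.9 m from the base axis. Payload 3.5 kg.
Tool frame: the origin (TCP) lies between the finger pads; the fingertips stand 14 mm ahead of it and the grasp point (between the pads) lies 5 mm behind it; z points along the fingers, y is the line along which they close (so a half turn about z gives the same grasp; the last joint's range is limited). The gripper opens to 85 mm and grips with 20 to 120 N. Pads are 22 mm wide; open, the fingers measure 114 mm over their backs; the gripper's body (76 mm by 85 mm) begins 54 mm behind the grasp point. The pads swing forward as they close: fully open they stand 13 mm farther back than shut.
Start: joints at [-1.295, 0.276, -0.026, 1.268, 0, 1.467], TCP at [0.231, -0.581, 0.245] pointing down, gripper open.
Joint ranges: [-3.12, 3.12], [-0.85, 1.88], [-1.08, 1.24], [-1.95, 2.15], [-1.57, 1.53], [-3.14, 3.14]. Speed limits (rad/s): [2.57, 2.57, 3.14, 3.14, 3.14, 3.14].

INTERFACE

Orientations are given as a rotation vector (axis times angle).
In Python, from plant import r gives the robot as it stands.
- The arm moves only by the shell command python3 -m creep 'ROWS' [FORCE]. ROWS is text: rows parted by semicolons, each of 5 numbers parted by spaces: the shift along the tool's x, y, z in m, then the turn about the tool's z in rad, then the opening in per cent of the stroke, from 0 (shut) to 100 (fully open). A call has 1 to 10 rows; each row shifts and turns the commanded pose from where the row before left it, along the tool's axes as they then stand; what a row does not reach is not made up. A row lasts 1/10 s, in which the tool goes at most 50 mm and 8.59 degrees, less where a joint would pass 70% of its speed; a pose out of reach is approached as far as the arm can. A call is refused whole if a number of a shift passes 0.05 or a number of a turn 0.15, either way. A call with a gripper value outside its range is refused whole. The fingers move at their own pace and stop on an object; FORCE is the grip in N (left out, the last holds). Time passes only in rows, so rows that do not move let the fingers close. It gives the time, the measured TCP pose, the force, the opening and the grip force at its end, in the units of the state.
- r.sense(): the state, without advancing time (a new reading comes with each control period).
- r.camera(name): name is "side" or "top"; returns the picture (400x640x3 uint8, blue, green, red); there is no depth.
- r.calibration(name): a dict with "K" (3x3 intrinsics, pixels), "R" (3x3) and "t" (3): a world point X has camera coordinates R X + t. Camera axes: x right, y down, z forward; pixel columns grow to the right and rows downward; lengths in m; the calibration is good to about 2 mm. A picture is of the moment at which its call begins. calibration takes no time and is no camera call.
- r.sign_off(): hands the job in; it is judged then, once.
Trained networks look in the newest picture that a camera, given by its name, has taken for a name from the list of things; names that differ only in an ending like _2 or _b are one class to them, and where a whole thing is asked for, a point or a joint stands for the part that bears it (a point fixed in the world has none). Each returns a list of dicts, best first, with "score" (0 to 1); they miss things now and then, are a little off and sometimes report something else, mostly with a low value. They report only what shows in the picture. A call takes as long as a camera call. They do not tell look-alikes from the thing itself.
- r.search_frame(camera, label): "position" ([column, row] as shares, 0 to 1, of the picture: columns of its width, rows of its height, amid what is visible of it).
- r.outline_of(camera, label): "pixels" (400x640 bool, what is visible of it) and "position" ([column, row] as shares, 0 to 1, of the picture: columns of its width, rows of its height, amid what is visible of it).
The state is a dict: "time": time; "qpos": joint angles; "qvel": joint speeds; "joint_torque": joint torques, N m; "tool_pos": TCP position; "tcp_rot": TCP orientation; "force": force on the tool from outside, world axes, zero at the start; "ft_torque": the same for the moment, N m; "opening": finger opening in m; "gripper_force": force on a finger pad.
Only numpy, scipy, OpenCV 4.12 (cv2) and the standard library are available. Lean on these libraries where they do the work, as an engineer would, in place of code of your own. Each camera call takes 0.05 s, during which the arm holds its last target. There are 200 camera calls.

## Working session

There is one attempt and no reset: what is moved stays moved. The work goes in short steps, Python scripts to look and compute and a shell command to move; the robot and the scene stay as the last step left them, time stands still between calls to the robot, and variables do not carry over. Pictures are saved under pics/ and viewed, at most 10 in all, crops included, and the job is handed in when it is done.

```bash
mkdir -p pics; ls; python3 - <<'E'
from plant import r
import cv2
for n in("top","side"):
    cv2.imwrite(f"pics/{n}0.png",r.camera(n)); c=r.calibration(n); print(n,c)
    for l in("fixture","grip","clamp_handle","cassette","lid_top","foot_pad","pivot"):
        print(l,[(round(d["score"],2),round(d["position"][0]*640),round(d["position"][1]*400)) for d in r.search_frame(n,l)][:3])
s=r.sense();print(s["tool_pos"],s["tcp_rot"],s["time"],s["opening"])
E
```

```text
pics
top {'K': array([[439.31351692,   0.        , 319.87698176],
       [  0.        , 439.31351692, 199.32942087],
       [  0.        ,   0.        ,   1.        ]]), 'R': array([[ 0.01832557, -0.99968621, -0.01707789],
       [-0.99522298, -0.01660024, -0.09620631],
       [ 0.09589262,  0.01875934, -0.9952149 ]]), 't': array([-0.0047467 ,  0.48910311,  1.35497401])}
fixture [(0.76, 359, 186), (0.18, 394, 196)]
grip [(0.78, 400, 202), (0.62, 400, 146)]
clamp_handle [(0.86, 396, 200)]
cassette [(0.89, 324, 170), (0.55, 407, 274)]
lid_top [(0.95, 323, 165), (0.57, 408, 275)]
foot_pad [(0.48, 334, 165)]
pivot [(0.67, 423, 210), (0.36, 432, 150)]
side {'K': array([[443.14118701,   0.        , 316.85609854],
       [  0.        , 443.14118701, 200.02195333],
       [  0.        ,   0.        ,   1.        ]]), 'R': array([[-0.98479875,  0.17360119, -0.00583545],
       [ 0.14522878,  0.80448902, -0.57593926],
       [-0.09528918, -0.56803173, -0.81747166]]), 't': array([0.47589044, 0.012995  , 1.29387372])}
fixture [(0.77, 299, 196), (0.52, 277, 223), (0.17, 279, 221)]
grip [(0.6, 302, 147), (0.34, 282, 177)]
clamp_handle [(0.77, 304, 146), (0.46, 279, 223), (0.29, 281, 179)]
cassette [(0.93, 373, 143), (0.91, 280, 225)]
lid_top [(0.92, 281, 225), (0.65, 378, 288), (0.63, 374, 145)]
foot_pad [(0.56, 282, 178), (0.37, 246, 143)]
pivot [(0.77, 294, 193)]
[ 0.23110668 -0.58069082  0.24535203] [3.08541009e+00 5.91404491e-01 1.28833384e-05] 0.8 0.08517171207973767
```

View pics/top0.png

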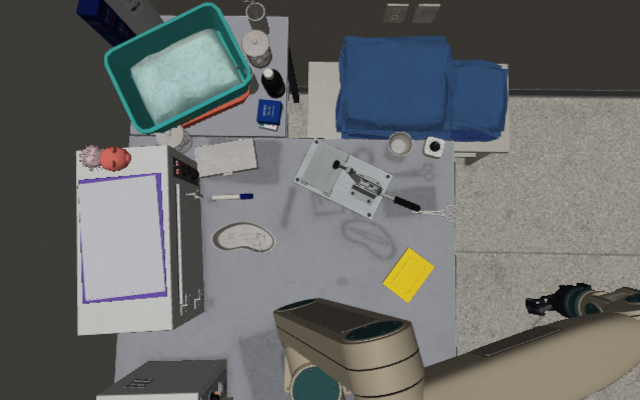

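View pics/side0.png

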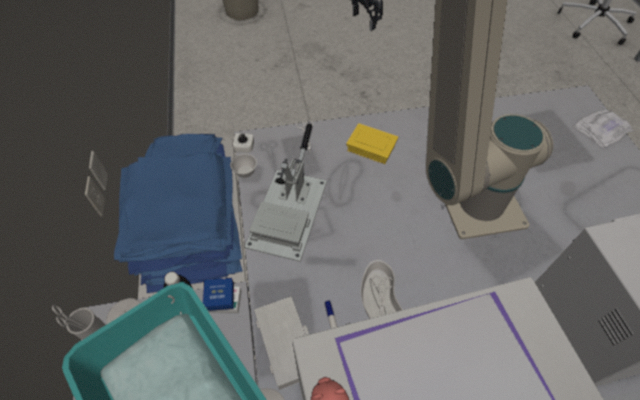

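The top view shows the press with its grip around (407,204) and the box at (323,165). The side view has the grip around (306,137) and the box at (280,225). The yellow look-alike is at (408,275) in the top view. I'll zoom in on the press next.

```bash
python3 - <<'E'
import cv2,numpy as np
a=cv2.imread("pics/top0.png")[125:230,285:465]; b=cv2.imread("pics/side0.png")[115:265,235:345]
cv2.imwrite("pics/topz.png",cv2.resize(a,None,fx=4.4,fy=4.4,interpolation=cv2.INTER_CUBIC))
cv2.imwrite("pics/sidez.png",cv2.resize(b,None,fx=4,fy=4,interpolation=cv2.INTER_CUBIC))
E
```

```text
(no output)
```

View pics/topz.png

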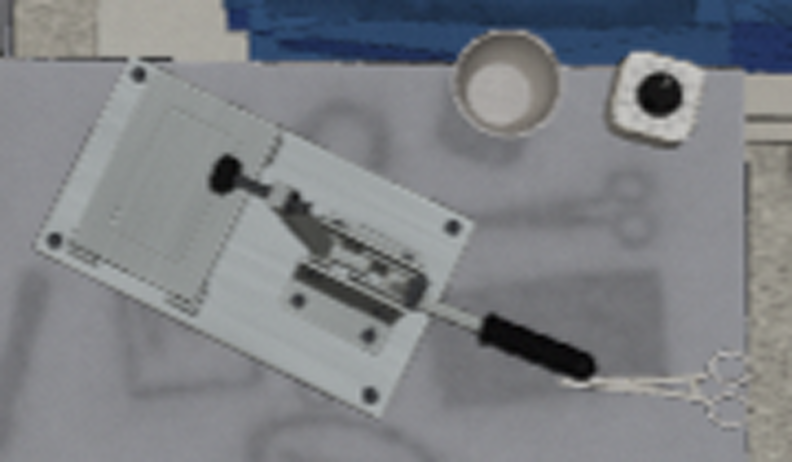

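View pics/sidez.png

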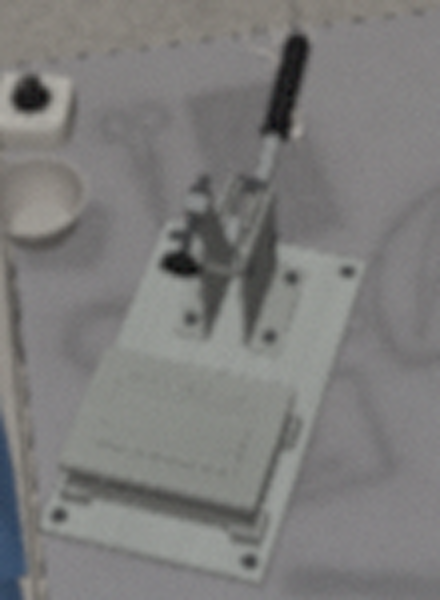

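Both zooms show the four plate corners and the black grip clearly. The grip runs from (482,330) to (595,365) in the top zoom. I'll fit the fixture pose to these points.

```bash
cat > h.py <<'E'
from plant import r
import numpy as np
from scipy.optimize import least_squares
from scipy.spatial.transform import Rotation as Ro
def proj(n,X):
    c=r.calibration(n); p=(c["R"]@np.atleast_2d(X).T).T+c["t"]; q=p@c["K"].T; return q[:,:2]/q[:,2:]
def W(p,L):
    c,s=np.cos(p[2]),np.sin(p[2]); L=np.atleast_2d(L)
    return np.c_[p[0]+c*L[:,0]-s*L[:,1],p[1]+s*L[:,0]+c*L[:,1],L[:,2]]
def hp(d,a): l=1.12-a; return [0,-.0535-d*np.sin(l),.062+d*np.cos(l)]
E
cat > fit.py <<'E'
from h import *
L=np.array([[-.08,.19,.012],[.08,.19,.012],[.08,-.09,.012],[-.08,-.09,.012],hp(.155,0)])
T=np.array([[38,245],[132,60],[474,222],[380,415],[595,366]])/4.4+[285,125]
S=np.array([[262,580],[42,528],[165,222],[368,262],[300,35]])/4+[235,115]
f=lambda p:np.r_[(proj("top",W(p,L))-T).ravel(),(proj("side",W(p,L))-S).ravel()]
o=least_squares(f,[.6,-.2,-.4],loss="soft_l1");p=o.x;print(p,np.round(f(p).reshape(2,-1,2),1).tolist())
np.save("p.npy",p)
for a in(0,1.12):print("grip",a,W(p,hp(.125,a)))
s=r.sense();R=Ro.from_rotvec(s["tcp_rot"]).as_matrix();print(R.round(3));fx=W(p,[[1,0,0]])[0]-W(p,[[0,0,0]])[0]
print("fx in tool",R.T@fx,"d tool(TCP to grip+5mm)",R.T@(W(p,hp(.125,0))[0]-[0,0,.005]-s["tool_pos"]))
E
python3 fit.py
```

```text
[ 0.53583576 -0.1118655  -0.43700325] [[[-1.8, 1.4], [-1.0, -1.0], [0.5, -0.0], [0.2, 1.4], [-0.3, 1.4]], [[0.1, 0.5], [-1.5, -0.1], [-0.2, -1.1], [-0.4, -0.6], [-0.6, -0.4]]]
grip 0 [[ 0.46557489 -0.26227686  0.11646031]]
grip 1.12 [[ 0.51319315 -0.16033778  0.187     ]]
[[ 0.929  0.37   0.   ]
 [ 0.37  -0.929 -0.   ]
 [ 0.     0.    -1.   ]]
fx in tool [6.85311667e-01 7.28249901e-01 1.50131436e-05] d tool(TCP to grip+5mm) [ 0.3355891  -0.2091486   0.13389027]
```

```bash
python3 -m creep '0 0 0 -0.15 100;0 0 0 -0.15 100;0 0 0 -0.15 100;0 0 0 -0.15 100;0 0 0 -0.15 100'; python3 -m creep '0.04 0.008 0 0 100;0.04 0.008 0 0 100;0.04 0.008 0 0 100;0.04 0.008 0 0 100;0.04 0.008 0 0 100;0.04 0.008 0 0 100;0.04 0.008 0 0 100;0.04 0.008 0 0 100;0.04 0.008 0.02 0 100;0.025 0.005 0.03 0 100'; cat > rel.py <<'E'
from h import *
import sys
p=np.load("p.npy");s=r.sense();R=Ro.from_rotvec(s["tcp_rot"]).as_matrix();a=float(sys.argv[1])
fx=W(p,[[1,0,0]])[0]-W(p,[[0,0,0]])[0]
print(s["time"],s["tool_pos"],"fx",(R.T@fx).round(3),"to go",(R.T@(W(p,hp(.125,a))[0]-[0,0,.005]-s["tool_pos"])).round(4),s["force"],s["opening"])
E
python3 rel.py 0
python3 - <<'E'
from h import *
import cv2
a=r.camera("top")[125:230,335:465];b=r.camera("side")[85:195,235:365]
f=lambda i:cv2.resize(i,(390,320),interpolation=cv2.INTER_CUBIC)
cv2.imwrite("pics/z1.png",np.hstack([f(a),f(b)]))
E
```

```text
time: 1.3
tool_pos: [0.2311, -0.5807, 0.2453]
tcp_rot: [2.649, 1.689, -0.0]
force: [-0.4, -0.3, -0.7]
opening: 0.0854
gripper_force: 0.0
time: 2.3
tool_pos: [0.4684, -0.2647, 0.1973]
tcp_rot: [2.648, 1.68, 0.004]
force: [-0.5, -0.9, 0.1]
opening: 0.0852
gripper_force: 0.0
2.3 [ 0.46839594 -0.26470549  0.19728205] fx [0.003 1.    0.006] to go [ 0.001  -0.0041  0.0858] [-0.53356917 -0.86456582  0.09742293] 0.08524429588776375
```

View pics/z1.png

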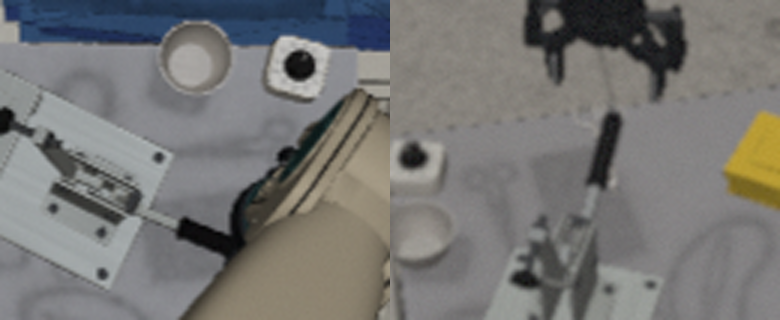

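The gripper straddles the handle line: fingers at (555,75) and (655,95), handle end at (612,115) in the right half. I'll descend and pinch.

```bash
python3 -m creep '0.001 -0.004 0.02 0 100;0 0 0.022 0 100;0 0 0.022 0 100;0 0 0.021 0 100;0 0 0 0 100;0 0 0 0 0;0 0 0 0 0;0 0 0 0 0;0 0 0 0 0;0 0 0 0 0' 45; python3 rel.py 0
```

```text
time: 3.4
tool_pos: [0.4652, -0.2646, 0.112]
tcp_rot: [2.649, 1.678, 0.006]
force: [5.5, -1.4, -0.1]
opening: 0.0189
gripper_force: 43.8
3.4 [ 0.46515674 -0.26455416  0.11200663] fx [0.005 1.    0.007] to go [ 0.0022 -0.0006  0.0005] [ 5.4890301  -1.39439316 -0.13292821] 0.018915314560456913
```

```bash
python3 -m creep '0.0087 0 -0.0152 0 0;0.0107 0 -0.0138 0 0;0.0126 0 -0.0122 0 0;0.0141 0 -0.0103 0 0;0.0154 0 -0.0082 0 0;0.0164 0 -0.006 0 0;0 0 0 0 0'; python3 rel.py 0.84;python3 -m creep '0.0086 0 -0.002 0 0;0.0086 0 -0.0016 0 0;0.0087 0 -0.0008 0 0;0.0087 0 -0.0004 0 0;0.002 0 0 0 0;0 0 0 0 0;0 0 0 0 0'; python3 rel.py 1.12
```

```text
time: 4.1
tool_pos: [0.499, -0.1934, 0.178]
tcp_rot: [2.646, 1.679, 0.005]
force: [5.0, -2.9, 0.5]
opening: 0.0186
gripper_force: 52.8
4.1 [ 0.49900114 -0.19341636  0.1780256 ] fx [0.003 1.    0.008] to go [ 0.0014 -0.0012  0.0009] [ 5.04043491 -2.93405963  0.50083725] 0.018609316729964156
time: 4.8
tool_pos: [0.5138, -0.1621, 0.1825]
tcp_rot: [2.647, 1.677, 0.001]
force: [4.6, -5.0, -0.6]
opening: 0.0185
gripper_force: 45.7
4.8 [ 0.51378604 -0.16210475  0.18245605] fx [0.004 1.    0.007] to go [ 0.0013 -0.0013  0.0004] [ 4.61258931 -5.03203103 -0.55359819] 0.01851453513297394
```

```bash
python3 -m creep '0.002 0 0 0 0;0.002 0 0 0 0;0 0 0 0 0;0 0 0 0 0'; python3 rel.py 1.12
python3 - <<'E'
from h import *
import cv2
b=r.camera("side")[110:260,225:355]
cv2.imwrite("pics/z2.png",cv2.resize(b,(520,600),interpolation=cv2.INTER_CUBIC))
E
```

```text
time: 5.2
tool_pos: [0.5154, -0.1588, 0.1825]
tcp_rot: [2.647, 1.676, 0.0]
force: [3.9, -5.3, -0.5]
opening: 0.0182
gripper_force: 46.3
5.2 [ 0.51539228 -0.15876791  0.18249477] fx [0.005 1.    0.008] to go [-0.0024 -0.0013  0.0005] [ 3.89422325 -5.32061589 -0.47240309] 0.018209151106312577
```

View pics/z2.png

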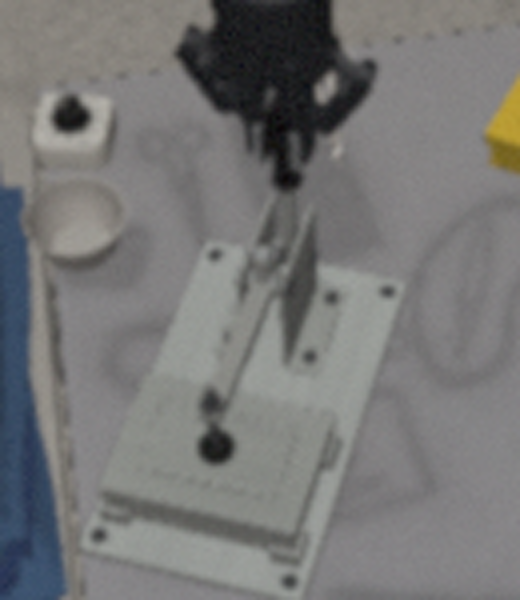

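The arm looks level, with the foot at (215,445) over the middle of the lid. The force doesn't show the stop yet, so I'll push further.

```bash
python3 -m creep '0.003 0 0 0 0;0.003 0 0 0 0;0 0 0 0 0'; python3 rel.py 1.12; python3 -m creep '0.003 0 0 0 0;0.003 0 0 0 0;0 0 0 0 0'; python3 rel.py 1.12
```

```text
time: 5.55
tool_pos: [0.5184, -0.1525, 0.1824]
tcp_rot: [2.648, 1.677, 0.003]
force: [5.9, -2.8, -1.0]
opening: 0.0172
gripper_force: 42.2
5.55 [ 0.51836471 -0.1525188   0.1824016 ] fx [0.005 1.    0.008] to go [-0.0093 -0.0013  0.0004] [ 5.93529707 -2.79723797 -0.98602302] 0.01717774760097925
time: 5.85
tool_pos: [0.5192, -0.1446, 0.1817]
tcp_rot: [2.653, 1.681, 0.004]
force: [2.8, 2.3, 2.3]
opening: 0.0
gripper_force: 1.4
5.85 [ 0.51923163 -0.14457118  0.18171771] fx [0.004 1.    0.002] to go [-0.0168  0.0013 -0.0003] [2.76465882 2.29622019 2.2656504 ] 1.547981350434501e-05
```

```bash
python3 - <<'E'
from h import *
import cv2
b=r.camera("side")[105:255,225:335];a=r.camera("top")[125:230,285:425]
p=np.load("p.npy")
for n in ("side",):
    print({A:proj(n,W(p,[hp(d,A) for d in(.085,.155)])).round(1).tolist() for A in(.9,1.0,1.04,1.12)})
    print("pad",{h:proj(n,W(p,[[0,.115,h]])).round(1).tolist() for h in(.055,.062)})
    for l in("grip","foot_pad","clamp_handle"):print(l,[(round(d["score"],2),d["position"][0]*640,d["position"][1]*400) for d in r.search_frame(n,l)][:3])
cv2.imwrite("pics/z3.png",np.hstack([cv2.resize(b,(440,600),interpolation=cv2.INTER_CUBIC),cv2.resize(a,(350,600))]))
E
```

```text
{0.9: [[297.6, 149.6], [298.2, 128.3]], 1.0: [[296.7, 151.5], [296.5, 131.7]], 1.04: [[296.4, 152.3], [295.8, 133.1]], 1.12: [[295.6, 154.1], [294.4, 136.4]]}
pad {0.055: [[279.3, 222.2]], 0.062: [[279.1, 220.8]]}
grip [(0.51, 291.904, 167.0)]
foot_pad [(0.67, 379.008, 288.2), (0.6, 279.872, 220.92000000000002), (0.43, 281.92, 335.48)]
clamp_handle [(0.43, 294.528, 169.08)]
```

View pics/z3.png

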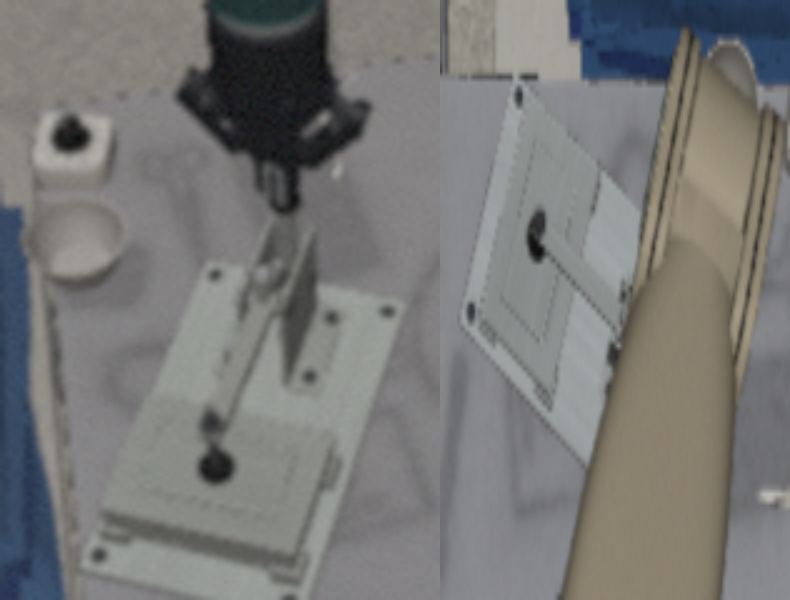

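The foot rests at (215,465) on the lid, unchanged after the fingers slipped off, so the clamp appears locked. To be sure it is at the stop, I'll push from behind with shut fingers.

```bash
python3 -m creep '0.002 0 -0.02 0 0;0 0 -0.025 0 0;0 0 -0.025 0 0;-0.03 0 0 0 0;-0.034 0 0 0 0;0 0 0.025 0 0;0 0 0.025 0 0;0 0 0.018 0 0;0 0 0 0 0'; python3 rel.py 1.12; python3 -m creep '0.01 0 0 0 0;0.008 0 0 0 0;0 0 0 0 0'; python3 rel.py 1.12
```

```text
time: 7.0
tool_pos: [0.4877, -0.2001, 0.179]
tcp_rot: [-2.649, -1.675, 0.009]
force: [0.2, 0.5, -0.7]
opening: -0.0002
gripper_force: 0.0
7.0 [ 0.48773119 -0.20006686  0.17904451] fx [ 0.006  1.    -0.009] to go [ 0.0468  0.006  -0.0031] [ 0.20172559  0.45142654 -0.70981005] -0.00022214127664238212
time: 7.3
tool_pos: [0.5004, -0.1841, 0.1841]
tcp_rot: [2.651, 1.682, 0.002]
force: [0.2, -0.5, 0.2]
opening: -0.0003
gripper_force: 0.0
7.3 [ 0.50039175 -0.1841394   0.18411716] fx [0.003 1.    0.002] to go [0.027  0.0014 0.0021] [ 0.23213898 -0.51877546  0.18126943] -0.0003179388150834999
```

```bash
python3 -m creep '0.003 0 0 0 0;0.003 0 0 0 0;0 0 0 0 0'; python3 rel.py 1.12; python3 -m creep '0.003 0 0 0 0;0 0 0 0 0;0 0 0 0 0'; python3 rel.py 1.12
```

```text
time: 7.6
tool_pos: [0.5021, -0.1794, 0.1833]
tcp_rot: [2.653, 1.68, 0.0]
force: [-0.3, -1.3, -0.4]
opening: 0.0003
gripper_force: 0.0
7.6 [ 0.50213619 -0.17941801  0.18327288] fx [0.005 1.    0.001] to go [0.022  0.0018 0.0013] [-0.34898915 -1.28537951 -0.40440127] 0.00034721808781186097
time: 7.9
tool_pos: [0.5022, -0.179, 0.1831]
tcp_rot: [2.653, 1.676, -0.008]
force: [-3.1, -7.1, 0.9]
opening: 0.0
gripper_force: 0.0
7.9 [ 0.50216752 -0.17904855  0.18310359] fx [0.007 1.    0.   ] to go [0.0216 0.0019 0.001 ] [-3.0834426  -7.13873222  0.89840814] 4.9907625040530315e-05
```

```bash
python3 -m creep '0.003 0 0 0 0;0.002 0 0 0 0;0 0 0 0 0;0 0 0 0 0'; python3 rel.py 1.12
```

```text
time: 8.3
tool_pos: [0.5022, -0.1789, 0.1832]
tcp_rot: [2.651, 1.669, -0.024]
force: [-10.4, -17.8, 2.5]
opening: -0.0002
gripper_force: 0.0
8.3 [ 0.50224013 -0.17888113  0.18319985] fx [ 0.01  1.   -0.  ] to go [0.0215 0.0019 0.0008] [-10.36124582 -17.80122054   2.48004328] -0.00019439252211282305
```

At the rigid stop under 20 N, so the clamp is locked. I'll re-pinch the grip and swing it back.

```bash
python3 -m creep '-0.02 0 0 0 0;0 0 -0.025 0 0;0 0 -0.025 0 0;0 0 -0.025 0 100;0.02 0.002 0 0 100;0.02 0 0 0 100;0 0 0 0 100;0 0 0 0 100'; python3 rel.py 1.12
```

```text
time: 9.1
tool_pos: [0.5154, -0.1548, 0.2576]
tcp_rot: [-2.654, -1.681, 0.001]
force: [0.4, 0.5, -0.5]
opening: 0.0723
gripper_force: 0.0
9.1 [ 0.51540167 -0.15481485  0.25761961] fx [ 0.004  1.    -0.   ] to go [-0.0059  0.0004  0.0756] [ 0.41620631  0.48979762 -0.51955905] 0.07231697510946249
```

```bash
python3 -m creep '-0.006 0 0 0 100;0 0 0.025 0 100;0 0 0.025 0 100;0 0 0.025 0 100;0 0 0 0 0;0 0 0 0 0;0 0 0 0 0;0 0 0 0 0;0 0 0 0 0' 60; python3 rel.py 1.12
```

```text
time: 10.0
tool_pos: [0.5144, -0.1612, 0.1846]
tcp_rot: [2.651, 1.679, 0.003]
force: [1.5, -0.8, 1.5]
opening: 0.0186
gripper_force: 58.5
10.0 [ 0.51443161 -0.16117409  0.18460552] fx [0.005 1.    0.004] to go [ 0.0002 -0.0015  0.0026] [ 1.45205103 -0.84256165  1.47579147] 0.018597531205158325
```

Well centred. Swing back along the arc.

```bash
python3 -m creep '-0.0087 0 0.0003 0 0;-0.0087 0 0.0009 0 0;-0.0086 0 0.0016 0 0;-0.0085 0 0.002 0 0;0 0 0 0 0'; python3 rel.py 0.84; python3 -m creep '-0.0164 0 0.006 0 0;-0.0154 0 0.0082 0 0;-0.0141 0 0.0103 0 0;-0.0126 0 0.0122 0 0;-0.0107 0 0.0138 0 0;-0.0087 0 0.0145 0 0;0 0 0 0 0;0 0 0 0 0'; python3 rel.py 0
```

```text
time: 10.5
tool_pos: [0.4996, -0.1925, 0.1796]
tcp_rot: [2.653, 1.679, 0.006]
force: [2.0, 0.9, 5.2]
opening: 0.0182
gripper_force: 60.0
10.5 [ 0.49955735 -0.19247643  0.1796186 ] fx [0.006 1.    0.004] to go [ 0.0003 -0.0013  0.0025] [1.95801423 0.856316   5.22456055] 0.018248216435939612
time: 11.3
tool_pos: [0.4658, -0.2635, 0.1135]
tcp_rot: [2.653, 1.677, 0.001]
force: [4.0, -1.6, 3.0]
opening: 0.0186
gripper_force: 59.7
11.3 [ 0.46575784 -0.26353207  0.11349416] fx [0.006 1.    0.003] to go [ 0.0011 -0.0007  0.002 ] [ 4.00766863 -1.59457113  3.03337242] 0.018605115912144997
```

Near fully open. Release, rise and check.

```bash
python3 -m creep '0 0 0 0 100;0 0 0 0 100;0 0 0 0 100;0 0 0 0 100;0 0 0 0 100;0 0 0 0 100'; python3 -m creep '0 0 -0.02 0 100;0 0 -0.03 0 100;0 0 -0.03 0 100;-0.03 0 -0.03 0 100;-0.04 0 0 0 100;-0.04 0 0 0 100;-0.04 0 0 0 100;0 0 0 0 100;0 0 0 0 100'
python3 - <<'E'
from h import *
import cv2
b=r.camera("side")[115:265,235:345]
p=np.load("p.npy")
print({A:proj("side",W(p,[hp(d,A) for d in(.085,.155)])).round(1).tolist() for A in(0,.1,.25)})
cv2.imwrite("pics/z4.png",cv2.resize(b,None,fx=4,fy=4,interpolation=cv2.INTER_CUBIC))
s=r.sense();print(s["opening"],s["force"],abs(s["qvel"]).max())
E
```

```text
time: 11.9
tool_pos: [0.4648, -0.2618, 0.113]
tcp_rot: [-2.654, -1.681, 0.0]
force: [-0.1, -0.6, -0.1]
opening: 0.0852
gripper_force: 0.0
time: 12.8
tool_pos: [0.4002, -0.398, 0.2228]
tcp_rot: [-2.655, -1.678, -0.0]
force: [-0.3, -0.0, 0.4]
opening: 0.0855
gripper_force: 0.0
{0: [[303.9, 145.7], [309.4, 123.3]], 0.1: [[303.4, 145.0], [308.7, 121.7]], 0.25: [[302.6, 144.5], [307.2, 120.3]]}
0.08566015838743385 [ 0.38999806 -0.27791158  0.39010144] 0.023455582187278452
```

View pics/z4.png

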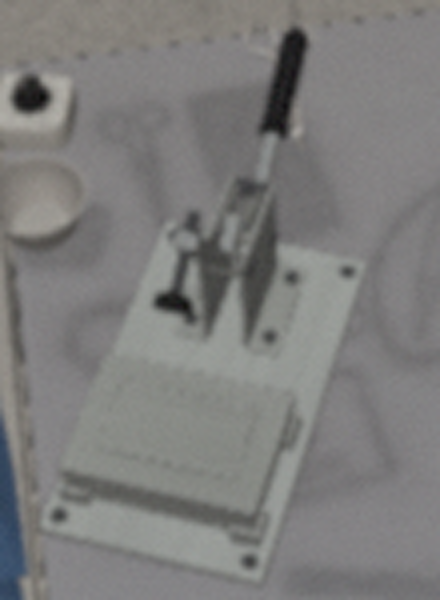

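The foot, now at (173,300), sits lower than at the start (180,262), so the handle may be slightly short of fully open. I'll press it down lightly from above with shut fingers.

```bash
python3 -m creep '0 0 0 0 0;0.03 0 0 0 0;0.04 0 0 0 0;0.04 0 0 0 0;0.041 -0.001 0 0 0;0 0 0.025 0 0;0 0 0.025 0 0;0 0 0.015 0 0;0 0 0 0 0'; python3 rel.py 0
```

```text
time: 13.75
tool_pos: [0.4635, -0.2582, 0.156]
tcp_rot: [-2.649, -1.682, 0.002]
force: [-0.5, 0.7, -0.2]
opening: -0.0003
gripper_force: 0.0
13.75 [ 0.46353043 -0.25817292  0.15598753] fx [ 0.003  1.    -0.004] to go [-0.0029  0.0038  0.0445] [-0.51839866  0.73315248 -0.17922402] -0.0002631196670605664
```

```bash
python3 -m creep '-0.003 0.003 0.005 0 0;0 0 0.005 0 0;0 0 0.004 0 0;0 0 0 0 0'; python3 rel.py 0;  python3 -m creep '0 0 0.004 0 0;0 0 0.003 0 0;0 0 0 0 0'; python3 rel.py 0
```

```text
time: 14.15
tool_pos: [0.4669, -0.2655, 0.1458]
tcp_rot: [2.652, 1.679, 0.002]
force: [-1.6, 0.5, 6.6]
opening: -0.0001
gripper_force: 3.3
14.15 [ 0.46685023 -0.26550441  0.14580741] fx [0.005 1.    0.003] to go [ 0.0024 -0.0026  0.0343] [-1.61617669  0.47440117  6.64983969] -0.00014900554997998168
time: 14.45
tool_pos: [0.4674, -0.2659, 0.1445]
tcp_rot: [2.65, 1.677, 0.002]
force: [-10.2, 8.5, 37.5]
opening: 0.0003
gripper_force: 17.7
14.45 [ 0.46743297 -0.26593562  0.14446533] fx [0.005 1.    0.005] to go [ 0.0026 -0.0034  0.033 ] [-10.21179077   8.48040311  37.51257888] 0.00031853967948726936
```

Firm at the open stop. Retreat and check.

```bash
python3 -m creep '0 0 -0.02 0 0;0 0 -0.03 0 0;0 0 -0.03 0 0;-0.04 0 0 0 0;-0.04 0 0 0 0;-0.04 0 0 0 0;-0.03 0 0 0 0;0 0 0 0 0;0 0 0 0 0'
python3 - <<'E'
from h import *
import cv2
b=r.camera("side")[115:265,235:345]; a=r.camera("top")[125:230,285:465]
cv2.imwrite("pics/z5.png",np.hstack([cv2.resize(b,(350,480),interpolation=cv2.INTER_CUBIC),cv2.resize(a,(430,480))]))
E
```

```text
time: 15.35
tool_pos: [0.4014, -0.4007, 0.2169]
tcp_rot: [-2.655, -1.678, -0.001]
force: [0.0, 0.7, -0.0]
opening: -0.0003
gripper_force: 0.0
```

View pics/z5.png

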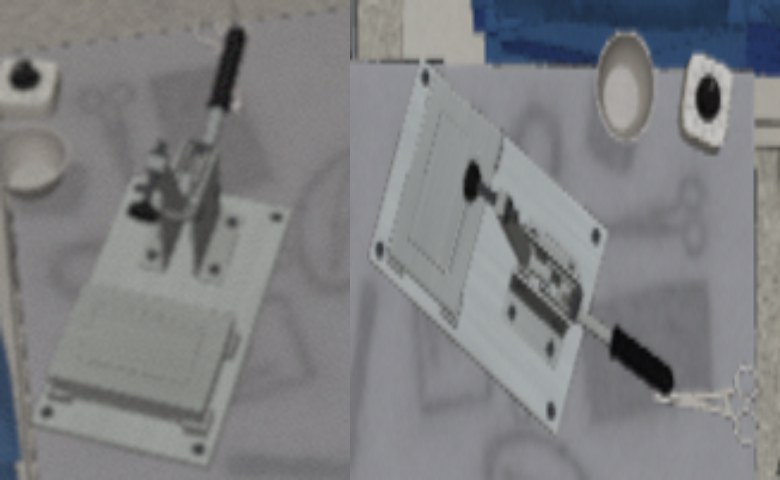

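The handle is fully back: the foot is at (143,210) in the side half, matching the start. The box sits in its nest with the lid down, and the bystanders are where they were.

```bash
python3 -c "
from plant import r
print(r.sign_off())"
```

```text
the job is handed in; nothing more can be done
None
```

I locked the clamp against its stop, which pressed the lid down, swung the handle fully back and handed the job in at about 15 s; the final pictures show the box in its nest and the bystanders near the press unmoved, but no verdict came back and I judged the lid shut by eye.

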